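Kit the lower tier of the seasoning chest

ROBOT

A 6-joint arm with a two-finger parallel gripper is mounted at the origin on a cart in front of the work surface, level with it; the furniture and walls round the work are solid. World frame = base frame: x ahead of the robot, y to its left, z up, the work surface at z = 0. Lengths are in m, angles in rad, forces in N, time in s.
With the tool pointing down it reaches from about 0.35 to 0.975 m from the base axis. Payload 4.9 kg.
Tool frame: the origin (TCP) lies at the very end of the fingers, on their centre line; the grasp point (between the pads) lies 19 mm behind it; z points along the fingers, y is the line along which they close (so a half turn about z gives the same grasp; the last joint's range is limited). The gripper opens to 85 mm and grips with 20 to 120 N. Pads are 22 mm wide; open, the fingers measure 114 mm over their backs; the gripper's body (76 mm by 85 mm) begins 54 mm behind the grasp point. The pads swing forward as they close: fully open they stand 13 mm farther back than shut.
Start: joints at [1.051, 0.053, 1.613, -0, 1.476, -0.119], TCP at [0.244, 0.575, 0.231] pointing down, gripper open.
Joint ranges: [-3.01, 3.01], [-1.01, 2.22], [0.06, 2.58], [-1.02, 4.17], [0.09, 2.62], [-3.14, 3.14]. Speed limits (rad/s): [2.57, 2.57, 3.14, 3.14, 3.14, 3.14].

INTERFACE

Orientations are given as a unit quaternion [w, x, y, z].
In Python, from plant import manip gives the robot as it stands.
- The arm moves only by the tool move_arm, never from a script. Its argument "plan" is a list that holds one entry, the list of rows, each a list of 7 numbers: the shift along the tool's x, y, z as a fraction of full scale, then the turn, a rotation vector about the tool's x, y, z as a fraction of full scale, then the closure, from 0 (fully open) to 1 (shut). In form: [[[dx, dy, dz, wx, wy, wz, fingers], ...]]. A call has exactly 10 rows; each row shifts and turns the commanded pose from where the row before left it, along the tool's axes as they then stand; what a row does not reach is not made up. Full scale, the value 1, is 0.12 m for a shift and 0.15 rad for a turn. A row lasts 1/8 s, in which the tool goes at most 62.5 mm and 10.7 degrees, less where a joint would pass 70% of its speed; a pose out of reach is approached as far as the arm can. A call with a number of a shift or a turn outside -1 to 1 is refused whole. A call with a gripper value outside its range is refused whole. The fingers move at their own pace and stop on an object; the grip force is fixed at half the most. Time passes only in rows, so rows that do not move let the fingers close, or fill a call up. It gives the time, the measured TCP pose, the force, the opening and the grip force at its end, in the units of the state.
- manip.state(): the state, without advancing time (a new reading comes with each control period).
- manip.grab_frame(name): name is "side" or "top" or "wrist"; returns a dict with "pixels" (420x560x3 uint8, blue, green, red), "depth" (420x560 float32, m along the optical axis (not along the pixel's ray), 0 where there is no reading), "vfov" (degrees; the focal length in pixels is half the picture's height over the tangent of half this angle, whatever the lens; pixels are square), "cx", "cy" (the principal point, pixels), "view" (4x4, takes a point from world to camera coordinates). Camera axes: x right, y down, z forward; pixel columns grow to the right and rows downward; lengths in m; the calibration is good to about 2 mm. The wrist camera is an equidistant fisheye: a pixel r from the principal point sees the ray r / f radians off the axis. A picture is of the moment at which its call begins.
- manip.job_done(): hands the job in; it is judged then, once.
The state is a dict: "time": time; "joint_pos": joint angles; "joint_vel": joint speeds; "joint_efforts": joint torques, N m; "tool_pos": TCP position; "tool_rot": TCP orientation; "contact_force": force on the tool from outside, world axes, zero at the start; "ft_torque": the same for the moment, N m; "gripper_width": opening from 0.0 (shut) to 1.0 (fully open); "grasp_force": force on a finger pad.
Only numpy, scipy, OpenCV 4.12 (cv2) and the standard library are available. Lean on these libraries where they do the work, as an engineer would, in place of code of your own. Each camera call takes 0.05 s, during which the arm holds its last target. There are 200 camera calls.

TASK

Lift the wooden chest's hinged flap by its tongue until it stays open, then take the salt shaker and the white-capped spice jar out of the angled holder and stand them upright on the floor of the lower tier: the shaker in the left bay, the spice jar in the right bay, as seen from the chest's tongue side. Set them down without dropping them, then lower the flap fully shut without letting it slam; leave everything else where it is.

Things in the scene. Friction and masses are not known exactly. Their poses are not given: they have to be found in the camera images.
- chest: Fixed brown wooden box, 132 (x) x 154 (y) mm; origin under its centre, on the cooktop. x = from its front (tongue side) to its back (hinge side), y = to its left, z = up. Walls 8 mm, floor 6 mm thick. Tops above the cooktop: side walls (y ends) 121, back wall 105, front wall only 56 mm (open above it). Inside 116 (x) x 138 (y) mm; a low partition along x (6 mm, top at 51 mm) parts it into two bays.
- flap (a joint): Hinge of the chest's flap (rad): 0 = lying shut, 1.57 = upright, 1.9 = its open stop, leaning back. No spring: below upright it falls shut, past upright it falls on to its stop and stays. Shut, it is a plate 8 mm thick (z 107 to 115 mm), 134 mm wide, lying between the side walls: floor of the shallow upper tray, cover of the bays. Weighs 0.2 kg.
- flap_hinge (a point): Middle of the flap's hinge line, 62 mm behind the chest's centre, 111 mm above the cooktop. Axes as the chest's; y runs along the hinge. They do not turn with the flap.
- flap_tongue (a point): Grip point of the flap's pull tongue: a flat light-wood tab that sticks out 42 mm from the middle of the flap's free front edge, 22 mm wide (along the hinge), 10 mm thick. The point is in mid-width and mid-thickness, 152 mm from the hinge line, 14 mm from the tongue's end. Axes turn with the flap: y along the hinge, -x out along the tongue. Shut, it is 24 mm in front of the front wall.
- left_bay (a point): Centre of the floor of the left bay (+y side of the chest), 6 mm above the cooktop. Bay: 116 (x) x 66 (y) mm, 101 mm from its floor to the shut flap. Axes as the chest's.
- right_bay (a point): Centre of the floor of the right bay (-y side); same size and axes. Mind the fixed range hood overhead: its flat underside hangs 0.60 m above the cooktop and its front edge is 0.58 m ahead of the robot's base axis, so come in over the chest's low front wall rather than from high above.
- holder: Fixed wooden holder: a plate 135 (x) x 190 (y) mm with two square sleeves side by side, 100 mm apart along y, that lean 35 degrees from vertical towards its front (-x). Sleeves: 54 mm inside, 5 mm wall, 50 mm deep along the lean. Origin on the cooktop, x from front to back, y left, z up. Shaker and jar stand in the sleeves, either way round; draw them out along the lean.
- shaker_center (a point): Salt shaker: glass with a grey perforated head, 90 mm high: widest (44 mm) 30 mm above its foot, tapering to 30 mm at 66 mm, then the head, 34 mm across, domed at the top; foot 36 mm; 0.07 to 0.14 kg. The point is on its axis half-way up (45 mm above its foot); z axis from foot to head. Starts leaning 35 to 45 degrees in one sleeve of the holder, on its front wall and floor.
- jar_center (a point): Spice jar: glass with a white cap, 47 mm across, 98 mm high; 0.08 to 0.15 kg. The point is on its axis half-way up (49 mm above its foot); z axis from foot to cap. Starts in the holder's other sleeve, leaning 35 degrees.
- garlic: Bystander: garlic bulb, 56 mm; origin at the centre of its underside, z up. To be left alone.
- tomato_tin: Bystander: flat tin, 75 mm across, 58 mm high; origin at the centre of its underside, z up. To be left alone.
- lemon: Bystander: lemon, 71 x 53 x 51 mm; origin at the centre of its underside, z up. To be left alone.
- egg_timer: Bystander: kitchen timer, 65 mm across, 57 mm high; origin at the centre of its underside, z up. To be left alone.
- mug: Bystander: spotted mug, 78 mm across, 93 mm high; origin at the centre of its underside, z up. To be left alone.
- honey_jar: Bystander: jar with red lid, 65 mm across, 100 mm high; origin at the centre of its underside, z up. To be left alone.

How it is judged:
On the way, in this order (a step that is already met when the one before it is completed fails the run):
1. the flap is raised on to its open stop (value of joint flap above 1.75 rad), for 0.2 s.
2. the shaker stands in the left bay and the jar in the right bay, upright on the floor, with the flap still open (y of shaker_center in the frame of left_bay between -0.033 and 0.033 m and x of shaker_center in the frame of left_bay between -0.058 and 0.058 m and z of shaker_center in the frame of left_bay between 0.039 and 0.051 m and angle between each of shaker_center, jar_center's own z axis and vertical below 0.15 rad and y of jar_center in the frame of right_bay between -0.033 and 0.033 m and x of jar_center in the frame of left_bay between -0.058 and 0.058 m and z of jar_center in the frame of left_bay between 0.043 and 0.055 m and linear speed of each of shaker, jar below 0.03 m/s and value of joint flap above 1.4 rad), for 0.2 s.
At the end, for the whole second after the job is handed in: The flap is shut (within 0.05 rad), with the shaker standing in the left bay and the spice jar in the right bay: centre over its bay's floor, foot on the floor (6 mm), upright within 0.15 rad, at rest (y of shaker_center in the frame of left_bay between -0.033 and 0.033 m and x of shaker_center in the frame of left_bay between -0.058 and 0.058 m and z of shaker_center in the frame of left_bay between 0.039 and 0.051 m and angle between each of shaker_center, jar_center's own z axis and vertical below 0.15 rad and y of jar_center in the frame of right_bay between -0.033 and 0.033 m and x of jar_center in the frame of left_bay between -0.058 and 0.058 m and z of jar_center in the frame of left_bay between 0.043 and 0.055 m and linear speed of each of shaker, jar below 0.03 m/s and value of joint flap below 0.05 rad); the robot touches nothing.
It fails at once if the flap slams shut (falling faster than 7 rad/s as it nears shut, as when it is let go a good way open) (value of joint flap below 0.15 rad and velocity of joint flap below -7 rad/s).
It fails at once if the shaker is dropped (out of the grip and faster than 0.7 m/s: a fall of more than about 25 mm) (contact force between the fingers and shaker below 0.1 N and linear speed of shaker above 0.7 m/s).
It fails at once if the spice jar is dropped (out of the grip and faster than 0.7 m/s: a fall of more than about 25 mm) (contact force between the fingers and jar below 0.1 N and linear speed of jar above 0.7 m/s).
It fails at once if a bystander is disturbed (moved over 25 mm, or tipped) (distance of any of garlic, tomato_tin, lemon, egg_timer, mug, honey_jar from where it was at the start of the episode above 0.025 m or angle between any of tomato_tin, egg_timer, mug, honey_jar's own z axis and vertical above 0.4 rad).
It also fails if it takes over 72 s, if anything falls off the work surface, if the arm or the gripper's body presses on something with over 40 N, if the wrist force passes 120 N, or if a joint passes its speed limit or range.

## Working session

There is one attempt and no reset: what is moved stays moved. The work goes in short steps, Python scripts to look and compute and a tool call to move; the robot and the scene stay as the last step left them, time stands still between calls to the robot, and variables do not carry over. Pictures are saved under pics/ and viewed, at most 10 in all, crops included, and the job is handed in when it is done.

Besides the shell and the picture viewer there is one more tool, called after "Emit:" by a JSON object that holds its "fn" and its "kwargs". move_arm: Moves the arm, as the interface text tells. Its arguments: {"type":"object","properties":{"plan":{"type":"array"}},"required":["plan"]}

```bash
mkdir -p pics; ls
cat > h.py <<'E'
import numpy as np, cv2
from plant import manip
from scipy.spatial.transform import Rotation as R
def grab(n):
    f=manip.grab_frame(n); return f
def cloud(f):
    h,w=f["depth"].shape; fl=h/2/np.tan(np.radians(f["vfov"])/2)
    u,v=np.meshgrid(np.arange(w),np.arange(h)); d=f["depth"]
    P=np.stack([(u-f["cx"])/fl*d,(v-f["cy"])/fl*d,d,np.ones_like(d)],-1)
    W=P@np.linalg.inv(np.array(f["view"])).T
    W=W[...,:3]; W[d<=0]=np.nan
    return W
E
python3 - <<'E'
from h import *
a=[]
for n in ("top","side"):
    f=grab(n); cv2.imwrite(f"pics/{n}0.png",f["pixels"]); np.savez(f"{n}0.npz",px=f["pixels"],W=cloud(f),view=f["view"],d=f["depth"],vfov=f["vfov"],c=[f["cx"],f["cy"]])
    print(n,f["vfov"],np.linalg.inv(np.array(f["view"])).round(3).tolist())
s=manip.state(); print(s)
E
```

```text
pics
top 43.37863149748018 [[0.049, -0.979, 0.2, 0.401], [-0.999, -0.048, 0.009, -0.03], [0.001, -0.2, -0.98, 1.164], [0.0, 0.0, 0.0, 1.0]]
side 56.97432903098867 [[0.12, -0.79, 0.601, 0.075], [-0.993, -0.104, 0.061, -0.079], [0.014, -0.604, -0.797, 0.797], [0.0, 0.0, 0.0, 1.0]]
{'time': 0.1, 'joint_pos': array([ 1.05098624e+00,  5.33044568e-02,  1.61417594e+00,  4.43686444e-06,
        1.47605842e+00, -1.18993996e-01]), 'joint_vel': array([-0.00055907, -0.00287448, -0.00301165, -0.00105529,  0.00039214,
        0.0026453 ]), 'joint_efforts': array([ 6.80890153e-04, -3.94903779e+01, -3.71364999e+01, -5.47167474e-05,
        3.90527493e-03,  1.28844792e-05]), 'tool_pos': array([0.24355711, 0.57495256, 0.23016605]), 'tool_rot': array([-3.07642996e-04,  1.99069338e-01,  9.79984924e-01, -9.23172548e-04]), 'contact_force': array([-0.68653411, -0.43191561, -0.66679093]), 'ft_torque': array([ 0.03319928,  0.02509708, -0.03444157]), 'grasp_force': 0.0, 'gripper_width': 1.0003131278631767}
```

View pics/top0.png

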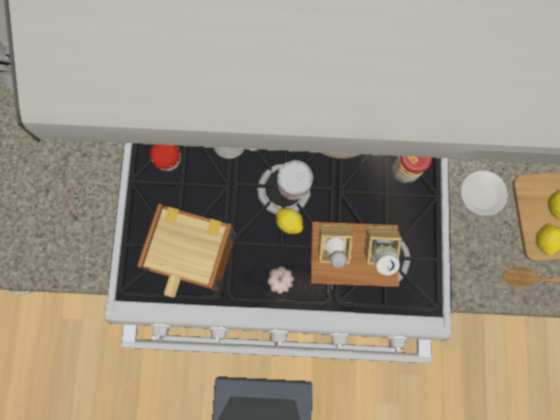

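View pics/side0.png

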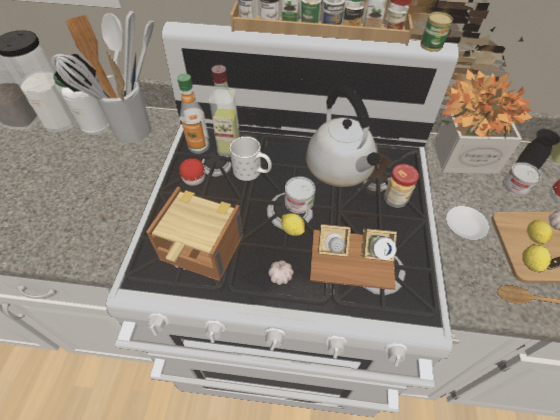

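The top view shows the chest at (185,245) with its tongue at (173,284). The holder is at (355,252), with the shaker in its left sleeve (337,252) and the jar in the right (387,262). The lemon, garlic, tin, mug, red timer and honey jar are round about.

Run:
```python
from h import *
for n in ("top","side"):
    z=np.load(n+"0.npz"); W=z["W"]; px=z["px"]
    hsv=cv2.cvtColor(px,cv2.COLOR_BGR2HSV)
    Z=W[...,2]; X=W[...,0];Y=W[...,1]
    reg=(X>0.3)&(X<0.7)&(Y>0.08)&(Y<0.4)
    def rect(m,name):
        m=m.astype(np.uint8); k,l,s,c=cv2.connectedComponentsWithStats(m)
        i=1+np.argmax(s[1:,4]); p=W[l==i]
        r=cv2.minAreaRect(p[:,:2].astype(np.float32)); print(n,name,len(p),np.round(r[0],4),np.round(r[1],4),round(r[2],2),"z",np.nanmedian(p[:,2]).round(4)); return p
    p=rect(reg&(Z>0.1)&(Z<0.13),"chesttop")
    p=rect(reg&(Z>0.03),"chestall")
    # tongue
    rh=(X>0.3)&(X<0.56)&(Y<-0.02)&(Y>-0.3)
    rect(rh&(Z>0.004)&(Z<0.03),"plate")
    for zz in np.arange(0,0.16,0.01):
        m=rh&(Z>zz)&(Z<zz+.01); print(round(zz,2),m.sum(),end=' ')
    print()
    print("cooktop z",np.nanmedian(Z[(X>.4)&(X<.5)&(Y>0.0)&(Y<.1)]))
z=np.load("top0.npz");W=z["W"]
for n,pts in (("top",[(172,292),(174,280),(177,272),(143,249),(235,243),(195,245),(320,280),(390,280),(333,240),(340,260),(388,265)]),):
    for u,v in pts: print(u,v,W[v,u].round(4),z["px"][v,u])
# views crops
for n,(x,y,w,h) in (("top",(300,210,110,85)),("side",(300,215,110,80))):
    c=np.load(n+"0.npz")["px"][y:y+h,x:x+w]; cv2.imwrite(f"pics/{n}c.png",cv2.resize(c,None,fx=4.9,fy=4.9,interpolation=cv2.INTER_CUBIC)[:400])
a=cv2.imread("pics/topc.png");b=cv2.imread("pics/sidec.png");
cv2.imwrite("pics/c2.png",cv2.resize(np.vstack([a[:395],b[:395]]),None,fx=.75,fy=.75))
```

```text
top chesttop 5067 [0.5102 0.1595] [0.1561 0.1702] 77.41 z 0.1153
top chestall 23153 [0.6334 0.1622] [0.1115 0.1659] 0.85 z 0.6771
top plate 2001 [ 0.5162 -0.1995] [0.0871 0.1903] 0.11 z 0.01
0.0 1264 0.01 999 0.02 86 0.03 271 0.04 209 0.05 112 0.06 162 0.07 200 0.08 239 0.09 200 0.1 368 0.11 244 0.12 97 0.13 0 0.14 0 0.15 0 
cooktop z -0.032503884244459824
side chesttop 3862 [0.5112 0.1621] [0.1557 0.1711] 77.53 z 0.1164
side chestall 4886 [0.5112 0.1621] [0.1557 0.1711] 77.53 z 0.1159
side plate 2491 [ 0.5168 -0.1965] [0.0864 0.1905] 0.25 z 0.011
0.0 981 0.01 1822 0.02 109 0.03 177 0.04 177 0.05 102 0.06 178 0.07 130 0.08 148 0.09 122 0.1 270 0.11 206 0.12 104 0.13 0 0.14 0 0.15 0 
cooktop z -0.031874267852379456
172 292 [0.4342 0.1732 0.1161] [126 172 195]
174 280 [0.4578 0.1716 0.1147] [132 181 204]
177 272 [0.4737 0.1671 0.1143] [141 190 213]
143 249 [0.5149 0.2365 0.1235] [ 65 100 143]
235 243 [ 0.5522  0.0658 -0.0027] [49 50 51]
195 245 [0.5287 0.1354 0.1171] [131 179 202]
320 280 [ 0.4791 -0.1246  0.0087] [ 69 108 154]
390 280 [ 0.4864 -0.2757  0.0122] [ 74 116 165]
333 240 [ 0.5591 -0.1439  0.0706] [201 205 205]
340 260 [ 0.5143 -0.1553  0.1061] [178 181 180]
388 265 [ 0.5085 -0.2504  0.1112] [193 196 194]
```

View pics/c2.png

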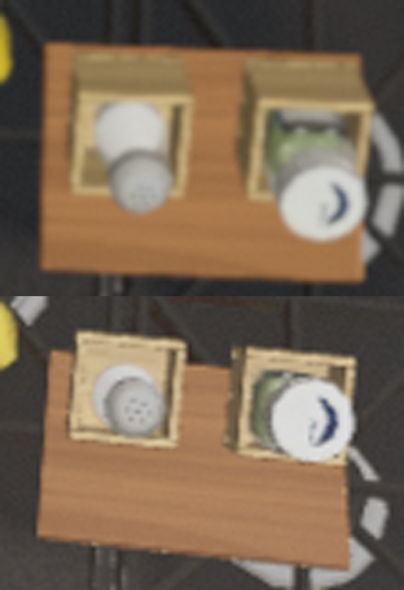

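Both stand cap up: the shaker's head is at crop (140,185), the jar's white cap at (322,203), and the holder's plate looks square to the world axes. Next I measure both axes.

Run:
```python
from h import *
for n in ("top","side"):
    z=np.load(n+"0.npz"); W=z["W"]; px=z["px"]; hsv=cv2.cvtColor(px,cv2.COLOR_BGR2HSV)
    X,Y,Z=W[...,0],W[...,1],W[...,2]
    # plate extents
    m=(Z>0.0)&(Z<.022)&(hsv[...,1]>90)&(hsv[...,0]<16)&(Y<-0.05)&(Y>-.33)&(X>.42)&(X<.66)
    l=cv2.connectedComponentsWithStats(m.astype(np.uint8)); 
    p=W[m]; r=cv2.minAreaRect(p[:,:2].astype(np.float32)); print(n,"plate",np.round(r[0],4),np.round(r[1],4),round(r[2],2), np.nanpercentile(p[:,:2],[1,99],axis=0).round(3).tolist())
    for name,ya,yb in (("shaker",-.185,-.115),("jar",-.295,-.215)):
        m=(Y>ya)&(Y<yb)&(X>.44)&(X<.62)&(Z>.05)&(hsv[...,1]<60)&(hsv[...,2]>70)
        p=W[m]
        print(name,len(p),"zmax",p[:,2].max().round(4))
        for a in np.arange(.05,.135,.01):
            q=p[(p[:,2]>a)&(p[:,2]<a+.01)]
            if len(q)>3: print("  z",round(a,2),len(q),q.min(0)[:2].round(4),q.max(0)[:2].round(4),np.median(q,axis=0).round(4))
        # whites for cap plane
        if name=="jar":
            m2=m&(Z>.095); q=W[m2]
            c=np.median(q,0)
            for _ in range(5):
                u,s,vt=np.linalg.svd(q-q.mean(0)); nn=vt[2]*np.sign(vt[2][2]); d=(q-q.mean(0))@nn; q=q[np.abs(d)<max(.0015,np.abs(d).std()*1.5)]
            print("  cap plane",nn.round(3),q.mean(0).round(4),len(q),(q.max(0)-q.min(0)).round(3))
```

```text
top plate [ 0.5415 -0.1989] [0.1377 0.1902] 0.95 [[0.474, -0.29], [0.608, -0.105]]
shaker 4565 zmax 0.6741
  z 0.05 9 [ 0.5562 -0.1641] [ 0.5662 -0.1308] [ 0.5626 -0.1346  0.0566]
  z 0.06 53 [ 0.5358 -0.1699] [ 0.5652 -0.1302] [ 0.5568 -0.1381  0.0654]
  z 0.07 88 [ 0.5306 -0.1687] [ 0.5633 -0.132 ] [ 0.5526 -0.1459  0.0751]
  z 0.08 87 [ 0.5259 -0.1661] [ 0.5537 -0.1351] [ 0.5426 -0.147   0.0848]
  z 0.09 95 [ 0.5011 -0.1688] [ 0.562  -0.1362] [ 0.5237 -0.1485  0.0962]
  z 0.1 162 [ 0.5043 -0.1677] [ 0.5329 -0.1373] [ 0.518  -0.1515  0.1047]
jar 5384 zmax 0.6737
  z 0.06 6 [ 0.5303 -0.2299] [ 0.5616 -0.2265] [ 0.545  -0.2275  0.0657]
  z 0.07 30 [ 0.521  -0.2651] [ 0.564  -0.2264] [ 0.5617 -0.2324  0.0771]
  z 0.08 59 [ 0.5118 -0.2663] [ 0.5631 -0.2267] [ 0.5574 -0.2441  0.0852]
  z 0.09 71 [ 0.4914 -0.2676] [ 0.5557 -0.2268] [ 0.549  -0.2481  0.0953]
  z 0.1 200 [ 0.4912 -0.2716] [ 0.5459 -0.2254] [ 0.5054 -0.2452  0.1048]
  z 0.11 239 [ 0.4978 -0.2722] [ 0.5386 -0.2275] [ 0.5135 -0.2468  0.115 ]
  z 0.12 97 [ 0.5114 -0.2662] [ 0.5313 -0.2324] [ 0.5217 -0.2494  0.1231]
  cap plane
[... 622 characters left out ...]
3]
  z 0.11 7 [ 0.5151 -0.156 ] [ 0.5228 -0.1454] [ 0.5181 -0.1497  0.1106]
jar 520 zmax 0.1284
  z 0.06 15 [ 0.5188 -0.2768] [ 0.5758 -0.2182] [ 0.5351 -0.2315  0.0648]
  z 0.07 22 [ 0.5148 -0.2729] [ 0.5702 -0.2229] [ 0.5478 -0.2239  0.0741]
  z 0.08 22 [ 0.4993 -0.276 ] [ 0.5607 -0.2175] [ 0.5425 -0.228   0.0836]
  z 0.09 31 [ 0.4972 -0.2769] [ 0.5603 -0.2237] [ 0.5378 -0.2303  0.0954]
  z 0.1 139 [ 0.491  -0.2674] [ 0.544  -0.2234] [ 0.5003 -0.2431  0.1057]
  z 0.11 187 [ 0.5002 -0.2687] [ 0.5384 -0.2236] [ 0.5105 -0.2424  0.1152]
  z 0.12 102 [ 0.5128 -0.2654] [ 0.5319 -0.2283] [ 0.5211 -0.2457  0.1229]
  cap plane [-0.543  0.033  0.839] [ 0.5079 -0.248   0.1133] 178 [0.034 0.043 0.023]
```

```bash
cat >> h.py <<'E'
yw=np.radians(-12.5); XC=np.array([np.cos(yw),np.sin(yw),0]); YC=np.array([-np.sin(yw),np.cos(yw),0]); UP=np.array([0,0,1.])
C=np.array([0.5107,0.1608,0])+0.019*XC
def fr(y,z): 
    y=y/np.linalg.norm(y); z=z/np.linalg.norm(z); return np.stack([np.cross(y,z),y,z],1)
def chest(x,y,z): return C+x*XC+y*YC+z*UP
def now():
    s=manip.state(); q=s["tool_rot"]; return np.array(s["tool_pos"]),R.from_quat([q[1],q[2],q[3],q[0]]).as_matrix(),s
def plan(pts,Rt,p=None,R0=None):
    """turn in place to Rt, then go through pts: print totals in fractions (turn /0.15, shift /0.12)"""
    if p is None: p,R0,s=now(); print("t",round(s["time"],2),"p",p.round(4),"z",R0[:,2].round(3),"y",R0[:,1].round(3),"w",round(s["gripper_width"],3),"gf",round(s["grasp_force"],1),"F",np.round(s["contact_force"],1),"q",np.round(s["joint_pos"],2))
    print("turn",(R.from_matrix(R0.T@Rt).as_rotvec()/.15).round(3))
    for t in pts:
        print("to",np.round(t,4),"shift",(Rt.T@(t-p)/.12).round(3)); p=t
al=np.radians(60); ZF=np.cos(al)*XC-np.sin(al)*UP; RF=fr(YC,ZF)
def tongue(th): return chest(.062-.152*np.cos(th),0,.111+.152*np.sin(th))
LEAN=np.radians(35)
def hold(l): 
    z=np.array([np.sin(l),0,-np.cos(l)]); y=np.array([np.cos(l),0,np.sin(l)]); return fr(y,z)
E
python3 - <<'E'
from h import *
print(C, tongue(0))
g=tongue(0)+.019*ZF
plan([g-.09*ZF,g],RF)
E
```

```text
[0.52924962 0.15668765 0.        ] [0.44138298 0.17616721 0.111     ]
t 0.1 p [0.2436 0.575  0.2302] z [-0.001 -0.002 -1.   ] y [ 0.39   0.921 -0.002] w 1.0 gf 0.0 F [-0.7 -0.4 -0.7] q [ 1.05  0.05  1.61  0.    1.48 -0.12]
turn [-0.331 -3.484 -1.186]
to [0.4067 0.1839 0.1725] shift [-1.52  -2.888  1.433]
to [0.4507 0.1741 0.0945] shift [ 0.   -0.    0.75]
```

Emit:
{"fn": "move_arm", "kwargs": {"plan": [[[0,0,0,-0.083,-0.871,-0.297,0.3],[0,0,0,-0.083,-0.871,-0.297,0.3],[0,0,0,-0.083,-0.871,-0.297,0.3],[0,0,0,-0.083,-0.871,-0.297,0.3],[-0.22,-0.41,0.15,0,0,0,0.3],[-0.22,-0.41,0.15,0,0,0,0.3],[-0.22,-0.41,0.15,0,0,0,0.3],[-0.22,-0.41,0.15,0,0,0,0.3],[-0.22,-0.41,0.15,0,0,0,0.3],[-0.22,-0.41,0.15,0,0,0,0.3]]]}}

```text
time: 1.35
tool_pos: [0.3667, 0.2444, 0.216]
tool_rot: [0.258, 0.105, 0.96, -0.027]
contact_force: [0.6, -1.4, 0.7]
gripper_width: 0.7
grasp_force: 0.0
```

Run:
```python
from h import *
g=tongue(0)+.019*ZF
plan([g-.09*ZF,g],RF)
f=grab("wrist"); print(f["vfov"],f["cx"],f["cy"]); cv2.imwrite("pics/w1.png",f["pixels"])
```

```text
t 1.35 p [0.3667 0.2444 0.216 ] z [ 0.489 -0.106 -0.866] y [0.215 0.977 0.002] w 0.7 gf 0.0 F [ 0.6 -1.4  0.7] q [ 0.66 -0.64  2.26 -0.42  1.21 -0.6 ]
turn [0.014 0.005 0.003]
to [0.4067 0.1839 0.1725] shift [-0.195 -0.42   0.531]
to [0.4507 0.1741 0.0945] shift [ 0.   -0.    0.75]
65.70646984690485 281.5018688539532 207.7631142789356
```

Emit:
{"fn": "move_arm", "kwargs": {"plan": [[[-0.1,-0.21,0.27,0,0,0,0.3],[-0.1,-0.21,0.26,0,0,0,0.3],[0,0,0.25,0,0,0,0.3],[0,0,0.25,0,0,0,0.3],[0,0,0.25,0,0,0,0.3],[0,0,0,0,0,0,0.3],[0,0,0,0,0,0,1],[0,0,0,0,0,0,1],[0,0,0,0,0,0,1],[0,0,0,0,0,0,1]]]}}

```text
time: 2.65
tool_pos: [0.4514, 0.1757, 0.0972]
tool_rot: [0.258, 0.106, 0.96, -0.028]
contact_force: [-5.2, -2.4, 5.5]
gripper_width: 0.243
grasp_force: 58.5
```

Run:
```python
from h import *
ths=np.linspace(0,1.87,13)
p,R0,s=now()
g0=tongue(0)+.019*ZF
print(p-g0)
plan([tongue(t)+.019*ZF for t in ths],RF)
```

```text
[0.0007001  0.00157834 0.00269086]
t 2.65 p [0.4514 0.1757 0.0972] z [ 0.49  -0.108 -0.865] y [0.217 0.976 0.001] w 0.243 gf 58.5 F [-5.2 -2.4  5.5] q [ 0.38 -0.43  2.33 -0.39  0.84 -0.77]
turn [ 0.007  0.013 -0.009]
to [0.4507 0.1741 0.0945] shift [ 0.014 -0.014  0.018]
to [0.4525 0.1737 0.1181] shift [-0.112 -0.    -0.163]
to [0.4578 0.1725 0.1412] shift [-0.135  0.    -0.143]
to [0.4666 0.1706 0.163 ] shift [-0.156  0.    -0.121]
to [0.4786 0.1679 0.1833] shift [-0.173 -0.    -0.095]
to [0.4935 0.1646 0.2014] shift [-0.186  0.    -0.067]
to [0.5109 0.1607 0.2168] shift [-0.194 -0.    -0.037]
to [0.5305 0.1564 0.2294] shift [-0.197 -0.    -0.007]
to [0.5518 0.1517 0.2386] shift [-0.196  0.     0.024]
to [0.5742 0.1467 0.2444] shift [-0.19   0.     0.054]
to [0.5972 0.1416 0.2465] shift [-0.179 -0.     0.083]
to [0.6203 0.1365 0.245 ] shift [-0.164  0.     0.11 ]
to [0.6428 0.1315 0.2398] shift [-0.145 -0.     0.134]
```

Emit:
{"fn": "move_arm", "kwargs": {"plan": [[[-0.112,0,-0.163,0,0,0,1],[-0.135,0,-0.143,0,0,0,1],[-0.156,0,-0.121,0,0,0,1],[-0.173,0,-0.095,0,0,0,1],[-0.186,0,-0.067,0,0,0,1],[-0.194,0,-0.037,0,0,0,1],[-0.197,0,-0.007,0,0,0,1],[-0.196,0,0.024,0,0,0,1],[-0.19,0,0.054,0,0,0,1],[-0.179,0,0.083,0,0,0,1]]]}}

```text
time: 3.9
tool_pos: [0.5973, 0.1417, 0.2483]
tool_rot: [0.256, 0.105, 0.96, -0.029]
contact_force: [-4.2, -4.3, -1.6]
gripper_width: 0.246
grasp_force: 64.8
```

Run:
```python
from h import *
plan([tongue(t)+.019*ZF for t in (1.56,1.715,1.87)],RF)
```

```text
t 3.9 p [0.5973 0.1417 0.2483] z [ 0.486 -0.11  -0.867] y [ 0.217  0.976 -0.002] w 0.246 gf 64.8 F [-4.2 -4.3 -1.6] q [ 0.21 -0.26  1.94 -0.25  1.   -1.06]
turn [-0.013 -0.011  0.003]
to [0.5975 0.1416 0.2465] shift [ 0.006 -0.001  0.013]
to [0.6204 0.1365 0.245 ] shift [-0.163 -0.     0.109]
to [0.6428 0.1315 0.2398] shift [-0.144 -0.     0.133]
```

Emit:
{"fn": "move_arm", "kwargs": {"plan": [[[-0.163,0,0.109,0,0,0,1],[-0.15,0,0.135,0,0,0,1],[0,0,0,0,0,0,1],[0,0,0,0,0,0,0.3],[0,0,0,0,0,0,0.3],[0,0,0,0,0,0,0.3],[0,0,-0.15,0,0,0,0.3],[0,0,-0.25,0,0,0,0.3],[0,0,-0.3,0,0,0,0.3],[0,0,-0.3,0,0,0,0.3]]]}}

```text
time: 5.15
tool_pos: [0.5841, 0.1461, 0.3475]
tool_rot: [0.258, 0.105, 0.96, -0.027]
contact_force: [0.4, 0.1, -0.5]
gripper_width: 0.706
grasp_force: 0.0
```

Run:
```python
from h import *
f=grab("side"); cv2.imwrite("pics/s2.png",f["pixels"])
T=np.array([.509,-.2475,.1135]); H=hold(LEAN); g=T+.045*H[:,2]
plan([g+np.array([0,0,.25])-.1*H[:,2],g-.1*H[:,2],g],H)
```

```text
t 5.2 p [0.5845 0.147  0.3543] z [ 0.498 -0.104 -0.861] y [0.215 0.977 0.006] w 0.698 gf 0.0 F [1.3 1.4 3.7] q [ 0.22 -0.34  1.83 -0.23  1.17 -1.09]
turn [-0.959  0.182  9.219]
to [ 0.4775 -0.2475  0.4086] shift [-3.287 -0.472 -0.882]
to [ 0.4775 -0.2475  0.1586] shift [ 0.    -1.195  1.707]
to [ 0.5348 -0.2475  0.0766] shift [0.    0.    0.833]
```

View pics/s2.png

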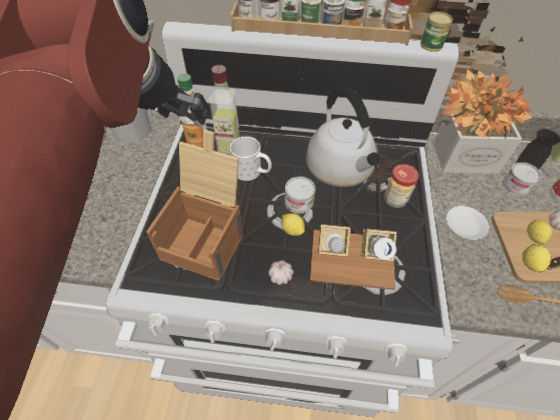

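The flap leans open behind the chest at (210,175), both bays are empty, and all else is in place.

```bash
cat >> h.py <<'E'
def sweep(target,Rt,n=10):
    p,R0,s=now(); rv=R.from_matrix(R0.T@Rt).as_rotvec(); d=(target-p)/n
    for i in range(n):
        Ri=R0@R.from_rotvec(rv*i/n).as_matrix(); print((Ri.T@d/.12).round(2),(rv/n/.15).round(3))
E
python3 - <<'E'
from h import *
T=np.array([.509,-.2475,.1135]); H=hold(LEAN); g=T+.045*H[:,2]
a=g-.1*H[:,2]; a[2]=.30
sweep(a,H)
E
```

```text
[ 0.04 -0.34  0.03] [-0.096  0.018  0.922]
[-0.01 -0.34  0.02] [-0.096  0.018  0.922]
[-0.06 -0.34  0.02] [-0.096  0.018  0.922]
[-0.1  -0.33  0.01] [-0.096  0.018  0.922]
[-0.15 -0.31  0.01] [-0.096  0.018  0.922]
[-0.19 -0.29  0.  ] [-0.096  0.018  0.922]
[-0.23 -0.26 -0.  ] [-0.096  0.018  0.922]
[-0.26 -0.22 -0.  ] [-0.096  0.018  0.922]
[-0.29 -0.19 -0.01] [-0.096  0.018  0.922]
[-0.31 -0.14 -0.01] [-0.096  0.018  0.922]
```

Emit:
{"fn": "move_arm", "kwargs": {"plan": [[[0.04,-0.34,0.03,-0.096,0.018,0.92,0.1],[-0.01,-0.34,0.02,-0.096,0.018,0.92,0.1],[-0.06,-0.34,0.02,-0.096,0.018,0.92,0.1],[-0.1,-0.33,0.01,-0.096,0.018,0.92,0.1],[-0.15,-0.31,0.01,-0.096,0.018,0.92,0.1],[-0.19,-0.29,0,-0.096,0.018,0.92,0.1],[-0.23,-0.26,0,-0.096,0.018,0.92,0.1],[-0.26,-0.22,0,-0.096,0.018,0.92,0.1],[-0.29,-0.19,-0.01,-0.096,0.018,0.92,0.1],[-0.31,-0.14,-0.01,-0.096,0.018,0.92,0.1]]]}}

```text
time: 6.45
tool_pos: [0.4756, -0.2503, 0.2939]
tool_rot: [0.211, 0.676, 0.675, 0.209]
contact_force: [0.4, 0.9, 0.5]
gripper_width: 0.904
grasp_force: 0.0
```

Run:
```python
from h import *
T=np.array([.509,-.2475,.1135]); H=hold(LEAN); g=T+.045*H[:,2]
plan([g-.1*H[:,2],g],H)
```

```text
t 6.45 p [ 0.4756 -0.2503  0.2939] z [ 0.567 -0.004 -0.824] y [ 0.824 -0.     0.567] w 0.904 gf 0.0 F [0.4 0.9 0.5] q [-0.85 -0.53  2.08  0.47  1.2  -0.93]
turn [-0.054  0.028 -0.001]
to [ 0.4775 -0.2475  0.1586] shift [ 0.023 -0.634  0.933]
to [ 0.5348 -0.2475  0.0766] shift [0.    0.    0.833]
```

Emit:
{"fn": "move_arm", "kwargs": {"plan": [[[0.01,-0.21,0.31,-0.05,0.03,0,0.1],[0.01,-0.21,0.31,0,0,0,0.1],[0,-0.21,0.31,0,0,0,0.1],[0,0,0.2,0,0,0,0.1],[0,0,0.2,0,0,0,0.1],[0,0,0.2,0,0,0,0.1],[0,0,0.23,0,0,0,0.1],[0,0,0,0,0,0,0.1],[0,0,0,0,0,0,0.3],[0,0,0,0,0,0,0.3]]]}}

```text
time: 7.7
tool_pos: [0.5348, -0.2474, 0.0779]
tool_rot: [0.213, 0.673, 0.676, 0.212]
contact_force: [0.0, 0.3, -1.0]
gripper_width: 0.703
grasp_force: 0.0
```

Run:
```python
from h import *
T=np.array([.509,-.2475,.1135]); H=hold(LEAN); g=T+.045*H[:,2]
plan([g],H)
f=grab("side"); cv2.imwrite("pics/s3.png",cv2.resize(f["pixels"][160:320,250:470],None,fx=3,fy=3))
```

```text
t 7.7 p [ 0.5348 -0.2474  0.0779] z [ 0.573  0.    -0.82 ] y [0.82  0.004 0.573] w 0.703 gf 0.0 F [ 0.   0.3 -1. ] q [-0.75 -0.15  2.17  0.61  0.74 -1.13]
turn [-0.005 -0.001  0.026]
to [ 0.5348 -0.2475  0.0766] shift [-0.001 -0.006  0.009]
```

View pics/s3.png

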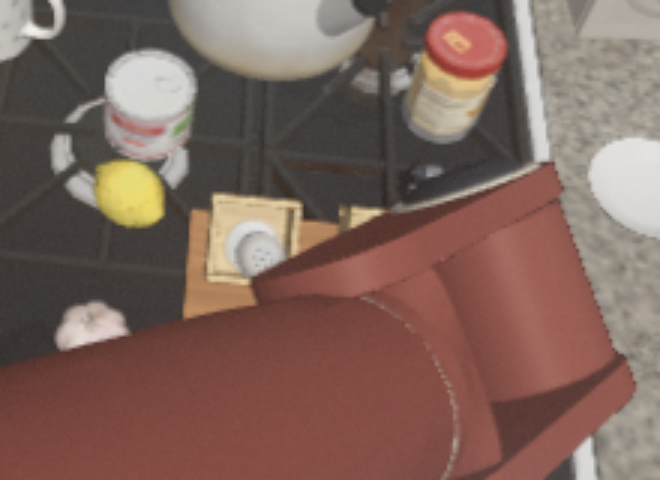

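The arm hides the jar; the shaker is untouched at (258,245), and no contact is felt. I close and draw out.

Emit:
{"fn": "move_arm", "kwargs": {"plan": [[[0,0,0,0,0,0,1],[0,0,0,0,0,0,1],[0,0,0,0,0,0,1],[0,0,0,0,0,0,1],[0,0,-0.05,0,0,0,1],[0,0,-0.15,0,0,0,1],[0,0,-0.2,0,0,0,1],[0,0,-0.25,0,0,0,1],[0,0,-0.25,0,0,0,1],[0,0,-0.1,0,0,0,1]]]}}

```text
time: 9.0
tool_pos: [0.4653, -0.2473, 0.1757]
tool_rot: [0.212, 0.673, 0.676, 0.212]
contact_force: [1.3, 0.3, -1.2]
gripper_width: 0.523
grasp_force: 62.6
```

Run:
```python
from h import *
RD=fr(XC,-UP)
plan([],RD)
f=grab("side"); g=grab("wrist")
cv2.imwrite("pics/s4.png",np.vstack([cv2.resize(f["pixels"][140:320,250:530],(560,360)),g["pixels"][::2,::2].repeat(1,0)[:,:280].repeat(2,1)])[:600])
```

```text
t 9.0 p [ 0.4653 -0.2473  0.1757] z [ 0.572  0.    -0.82 ] y [0.82  0.003 0.572] w 0.523 gf 62.6 F [ 1.3  0.3 -1.2] q [-0.87 -0.47  2.24  0.54  1.02 -1.08]
turn [ 4.042 -0.437  1.432]
```

View pics/s4.png

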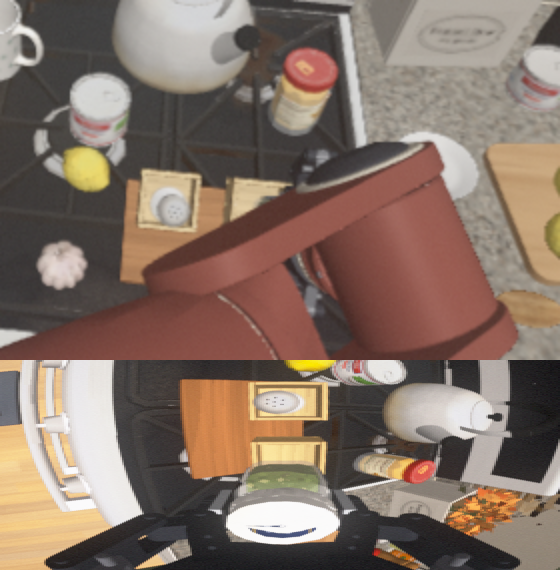

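The jar is in the grip, clear of its sleeve (wrist view, cap at (283,520)). The shaker is undisturbed at (172,208) in the upper half.

Run:
```python
from h import *
RD=fr(XC,-UP)
sweep(chest(-.005,-.036,.27),RD)
```

```text
[ 0.31  0.08 -0.04] [ 0.404 -0.044  0.143]
[ 0.31  0.07 -0.05] [ 0.404 -0.044  0.143]
[ 0.31  0.06 -0.05] [ 0.404 -0.044  0.143]
[ 0.31  0.05 -0.06] [ 0.404 -0.044  0.143]
[ 0.31  0.04 -0.06] [ 0.404 -0.044  0.143]
[ 0.31  0.03 -0.07] [ 0.404 -0.044  0.143]
[ 0.31  0.02 -0.07] [ 0.404 -0.044  0.143]
[ 0.31  0.01 -0.07] [ 0.404 -0.044  0.143]
[ 0.31 -0.   -0.08] [ 0.404 -0.044  0.143]
[ 0.31 -0.01 -0.08] [ 0.404 -0.044  0.143]
```

Emit:
{"fn": "move_arm", "kwargs": {"plan": [[[0.31,0.08,-0.12,0.404,-0.044,0.143,1],[0.31,0.07,-0.1,0.404,-0.044,0.143,1],[0.31,0.06,-0.08,0.404,-0.044,0.143,1],[0.31,0.05,-0.07,0.404,-0.044,0.143,1],[0.31,0.04,-0.06,0.404,-0.044,0.143,1],[0.31,0.03,-0.05,0.404,-0.044,0.143,1],[0.31,0.02,-0.05,0.404,-0.044,0.143,1],[0.31,0.02,-0.05,0.404,-0.044,0.143,1],[0.31,0.02,-0.05,0.404,-0.044,0.143,1],[0.31,0.01,-0.04,0.404,-0.044,0.143,1]]]}}

```text
time: 10.35
tool_pos: [0.514, 0.1222, 0.2703]
tool_rot: [-0.002, 0.78, 0.626, -0.001]
contact_force: [0.6, 0.1, 0.2]
gripper_width: 0.522
grasp_force: 62.5
```

Run:
```python
from h import *
RD=fr(XC,-UP)
plan([chest(-.005,-.036,.27),chest(-.005,-.036,.062)],RD)
for n in ("top","side"):
    f=grab(n); W=cloud(f); cv2.imwrite(f"pics/5{n}.png",f["pixels"][130:330,100:300])
a=cv2.imread("pics/5top.png");b=cv2.imread("pics/5side.png");g=grab("wrist")["pixels"]
cv2.imwrite("pics/m5.png",np.hstack([cv2.resize(b,(400,400)),cv2.resize(g,None,fx=.714,fy=.952)]))
```

```text
t 10.35 p [0.514  0.1222 0.2703] z [-0.005  0.001 -1.   ] y [ 0.977 -0.215 -0.005] w 0.522 gf 62.5 F [0.6 0.1 0.2] q [ 0.09 -0.2   1.79  0.    1.56  0.31]
turn [-0.031  0.001  0.008]
to [0.5166 0.1226 0.27  ] shift [0.008 0.02  0.002]
to [0.5166 0.1226 0.062 ] shift [0.    0.    1.733]
```

View pics/m5.png

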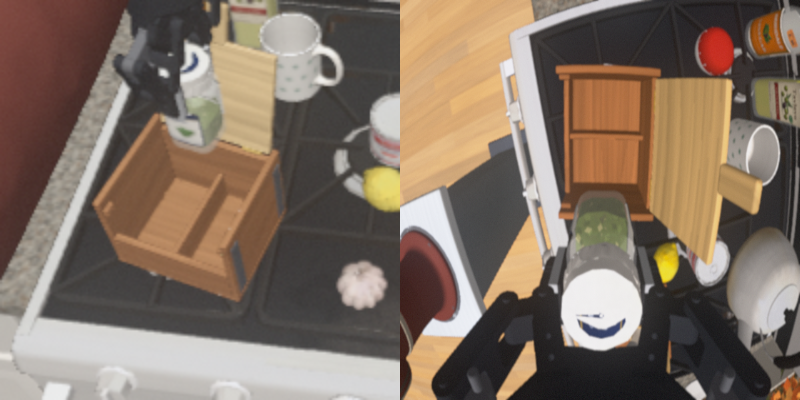

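The side view shows the jar upright over the right bay at (195,110), with the flap still open. The wrist view shows it straight in the fingers. I lower it.

Emit:
{"fn": "move_arm", "kwargs": {"plan": [[[0.008,0.02,0.2,-0.031,0,0.01,1],[0,0,0.25,0,0,0,1],[0,0,0.25,0,0,0,1],[0,0,0.25,0,0,0,1],[0,0,0.25,0,0,0,1],[0,0,0.2,0,0,0,1],[0,0,0.15,0,0,0,1],[0,0,0.1,0,0,0,1],[0,0,0.04,0,0,0,1],[0,0,0,0,0,0,1]]]}}

```text
time: 11.75
tool_pos: [0.5176, 0.1207, 0.0694]
tool_rot: [0.002, 0.78, 0.626, 0.002]
contact_force: [-0.9, 0.6, -1.0]
gripper_width: 0.524
grasp_force: 62.5
```

Run:
```python
from h import *
plan([chest(-.005,-.036,.060)],fr(XC,-UP))
f=grab("side"); W=cloud(f); hsv=cv2.cvtColor(f["pixels"],cv2.COLOR_BGR2HSV)
print(W[np.linalg.norm(W[...,:2]-chest(0,-.036,0)[:2],axis=2)<.03][:,2].round(3)[::25])
cv2.imwrite("pics/6s.png",cv2.resize(f["pixels"][150:300,110:310],None,fx=3,fy=3))
```

```text
t 11.75 p [0.5176 0.1207 0.0694] z [ 0.005 -0.    -1.   ] y [ 0.976 -0.217  0.005] w 0.524 gf 62.5 F [-0.9  0.6 -1. ] q [ 0.09 -0.01  1.96 -0.    1.19  0.31]
turn [ 0.032 -0.007 -0.006]
to [0.5166 0.1226 0.06  ] shift [ 0.014 -0.012  0.079]
[ 0.383  0.384  0.387  0.389  0.388  0.389  0.388  0.39   0.39   0.388
  0.39   0.389  0.389  0.39   0.389  0.388  0.388  0.387  0.387  0.387
  0.386  0.387  0.386  0.385  0.385  0.381  0.147  0.155  0.177  0.116
  0.116  0.166  0.152  0.116  0.112  0.115  0.112  0.113  0.103  0.098
  0.087  0.052  0.031 -0.037]
```

View pics/6s.png

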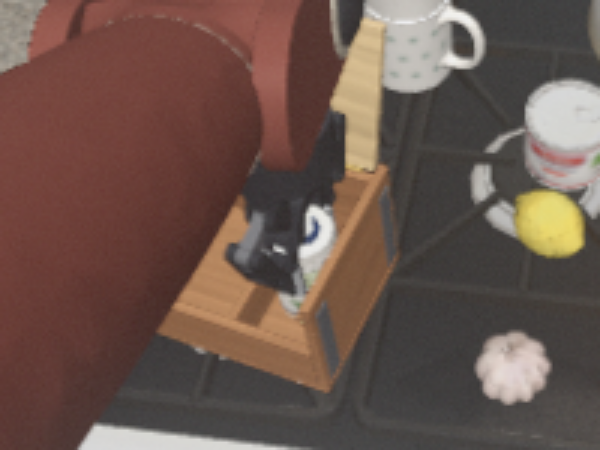

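The jar is in the right bay at (310,235), about 9 mm above the floor. I lower the rest slowly.

Emit:
{"fn": "move_arm", "kwargs": {"plan": [[[0.014,-0.01,0.02,0.03,0,0,1],[0,0,0.02,0,0,0,1],[0,0,0.02,0,0,0,1],[0,0,0.01,0,0,0,1],[0,0,0,0,0,0,1],[0,0,0,0,0,0,1],[0,0,0,0,0,0,1],[0,0,0,0,0,0,1],[0,0,0,0,0,0,1],[0,0,0,0,0,0,1]]]}}

```text
time: 13.05
tool_pos: [0.5165, 0.1226, 0.0608]
tool_rot: [-0.0, 0.78, 0.626, 0.0]
contact_force: [-0.2, 0.3, -0.7]
gripper_width: 0.524
grasp_force: 62.6
```

Run:
```python
from h import *
plan([chest(-.005,-.036,.060)],fr(XC,-UP))
f=grab("side"); W=cloud(f); q=W[np.linalg.norm(W[...,:2]-chest(-.005,-.036,0)[:2],axis=2)<.024]; q=q[(q[:,2]>.09)&(q[:,2]<.125)]
print(np.sort(q[:,2].round(4))[::6])
```

```text
t 13.05 p [0.5165 0.1226 0.0608] z [ 0.     0.001 -1.   ] y [ 0.976 -0.217 -0.   ] w 0.524 gf 62.6 F [-0.2  0.3 -0.7] q [0.09 0.   1.97 0.   1.17 0.31]
turn [-0.001 -0.006 -0.006]
to [0.5166 0.1226 0.06  ] shift [0.    0.    0.006]
[0.0903 0.0932 0.0965 0.0983 0.0991 0.1011 0.1027 0.1034 0.1036 0.1041
 0.1043 0.1044 0.1044 0.1047 0.1048 0.105  0.1051 0.1053 0.1055 0.1057
 0.106  0.1061 0.1063 0.1066 0.1068 0.107  0.1075 0.1077 0.1087 0.1198]
```

Emit:
{"fn": "move_arm", "kwargs": {"plan": [[[0,0,0.008,0,0,0,1],[0,0,0.005,0,0,0,1],[0,0,0,0,0,0,1],[0,0,0,0,0,0,0.25],[0,0,0,0,0,0,0.25],[0,0,0,0,0,0,0.25],[0,0,-0.1,0,0,0,0.25],[0,0,-0.25,0,0,0,0.25],[0,0,-0.4,0,0,0,0.25],[0,0,-0.4,0,0,0,0.25]]]}}

```text
time: 14.35
tool_pos: [0.5164, 0.1225, 0.1993]
tool_rot: [-0.0, 0.78, 0.626, 0.001]
contact_force: [1.1, -0.4, 0.3]
gripper_width: 0.747
grasp_force: 0.0
```

Run:
```python
from h import *
T=np.array([.511,-.1495,.1065]); H=hold(np.radians(40)); g=T+.036*H[:,2]
a=g-.1*H[:,2]; a[2]=.27
plan([],H); sweep(a,H)
f=grab("wrist"); cv2.imwrite("pics/w7.png",f["pixels"])
```

```text
t 14.35 p [0.5164 0.1225 0.1993] z [ 0.001  0.001 -1.   ] y [ 0.976 -0.217  0.   ] w 0.747 gf 0.0 F [ 1.1 -0.4  0.3] q [ 0.09 -0.15  1.87  0.    1.43  0.31]
turn [-4.632  0.504 -1.402]
[-0.23  0.01 -0.06] [-0.463  0.05  -0.14 ]
[-0.23  0.01 -0.06] [-0.463  0.05  -0.14 ]
[-0.23  0.01 -0.06] [-0.463  0.05  -0.14 ]
[-0.23  0.01 -0.06] [-0.463  0.05  -0.14 ]
[-0.23  0.01 -0.06] [-0.463  0.05  -0.14 ]
[-0.23  0.01 -0.06] [-0.463  0.05  -0.14 ]
[-0.23  0.01 -0.07] [-0.463  0.05  -0.14 ]
[-0.23  0.01 -0.07] [-0.463  0.05  -0.14 ]
[-0.23  0.01 -0.07] [-0.463  0.05  -0.14 ]
[-0.23  0.01 -0.07] [-0.463  0.05  -0.14 ]
```

View pics/w7.png

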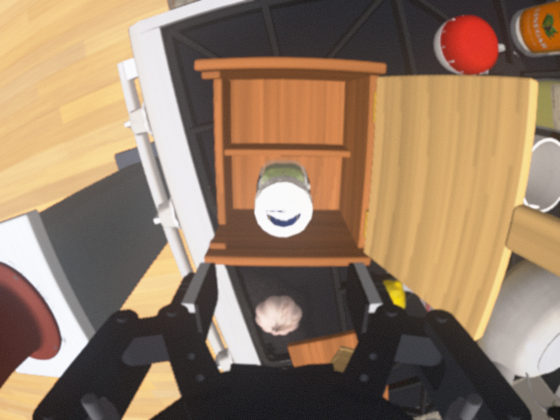

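The jar stands upright in the right bay at (283,205), clear of the fingers. On to the shaker.

Emit:
{"fn": "move_arm", "kwargs": {"plan": [[[-0.23,0.01,-0.06,-0.463,0.05,-0.14,0.25],[-0.23,0.01,-0.06,-0.463,0.05,-0.14,0.25],[-0.23,0.01,-0.06,-0.463,0.05,-0.14,0.25],[-0.23,0.01,-0.06,-0.463,0.05,-0.14,0.25],[-0.23,0.01,-0.06,-0.463,0.05,-0.14,0.25],[-0.23,0.01,-0.06,-0.463,0.05,-0.14,0.25],[-0.23,0.01,-0.07,-0.463,0.05,-0.14,0.25],[-0.23,0.01,-0.07,-0.463,0.05,-0.14,0.25],[-0.23,0.01,-0.07,-0.463,0.05,-0.14,0.25],[-0.23,0.01,-0.07,-0.463,0.05,-0.14,0.25]]]}}

```text
time: 15.65
tool_pos: [0.47, -0.1522, 0.2699]
tool_rot: [0.244, 0.664, 0.665, 0.242]
contact_force: [0.6, -0.7, 0.5]
gripper_width: 0.749
grasp_force: 0.0
```

Run:
```python
from h import *
T=np.array([.511,-.1495,.1065]); H=hold(np.radians(40)); g=T+.036*H[:,2]
plan([g-.09*H[:,2],g],H)
f=grab("wrist"); cv2.imwrite("pics/w8.png",f["pixels"])
# grey head: cast fisheye rays with depth
v=np.linalg.inv(np.array(f["view"])); print(v.round(3).tolist())
fl=210/np.tan(np.radians(f["vfov"])/2)
u,w=np.meshgrid(np.arange(560)-f["cx"],np.arange(420)-f["cy"]); r=np.hypot(u,w); th=r/fl
k=np.tan(th)/np.maximum(r,1e-6); d=f["depth"]; P=np.stack([u*k*d,w*k*d,d,np.ones_like(d)],-1)@v.T
hsv=cv2.cvtColor(f["pixels"],cv2.COLOR_BGR2HSV)
m=(d>0)&(P[...,0]>.48)&(P[...,0]<.6)&(P[...,1]>-.175)&(P[...,1]<-.125)&(P[...,2]>.05)&(hsv[...,1]<50)
q=P[m][:,:3]; print(len(q))
for a in np.arange(.05,.12,.01):
    s=q[(q[:,2]>a)&(q[:,2]<=a+.01)]
    if len(s)>5: print(round(a,2),len(s),np.percentile(s,[2,50,98],axis=0).round(4)[:,:2].tolist())
A=np.array([-.643,0,.766]); t=(q-T)@A; print("along-axis max",np.percentile(t,[90,98,99.5]).round(4))
```

```text
t 15.65 p [ 0.47   -0.1522  0.2699] z [ 0.645 -0.002 -0.764] y [0.764 0.002 0.645] w 0.749 gf 0.0 F [ 0.6 -0.7  0.5] q [-0.71 -0.77  2.28  0.49  1.11 -0.82]
turn [0.02  0.011 0.013]
to [ 0.4763 -0.1495  0.1479] shift [ 0.022 -0.614  0.812]
to [ 0.5341 -0.1495  0.0789] shift [ 0.   -0.    0.75]
[[0.764, -0.21, 0.61, 0.378], [0.001, -0.945, -0.326, -0.068], [0.645, 0.25, -0.722, 0.378], [0.0, 0.0, 0.0, 1.0]]
2110
0.05 29 [[0.5333, -0.1323], [0.5428, -0.1293], [0.5591, -0.1283]]
0.06 111 [[0.5242, -0.14], [0.5469, -0.1312], [0.5633, -0.1284]]
0.07 193 [[0.5214, -0.1528], [0.5475, -0.135], [0.5612, -0.1308]]
0.08 196 [[0.5031, -0.1554], [0.5397, -0.1398], [0.5516, -0.1335]]
0.09 362 [[0.5025, -0.165], [0.5089, -0.1441], [0.5395, -0.134]]
0.1 529 [[0.5075, -0.1628], [0.5172, -0.1492], [0.5303, -0.1381]]
along-axis max [0.1752 0.1853 0.2082]
```

View pics/w8.png

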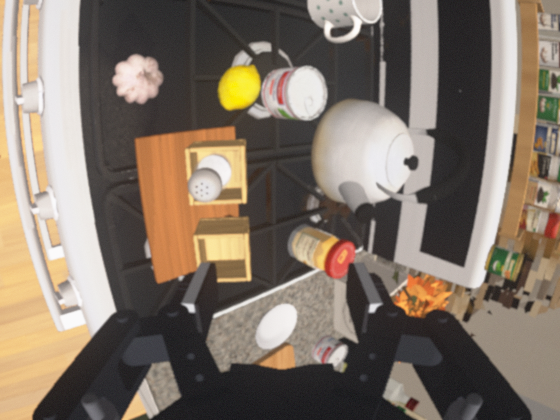

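The shaker head is at (206,184), leaning a little more than its sleeve and agreeing with the 40 degree estimate. The right sleeve is empty.

Emit:
{"fn": "move_arm", "kwargs": {"plan": [[[0.02,-0.2,0.27,0.02,0.01,0.01,0.25],[0,-0.2,0.27,0,0,0,0.25],[0,-0.21,0.27,0,0,0,0.25],[0,0,0.2,0,0,0,0.25],[0,0,0.2,0,0,0,0.25],[0,0,0.2,0,0,0,0.25],[0,0,0.15,0,0,0,0.25],[0,0,0,0,0,0,0.25],[0,0,0,0,0,0,1],[0,0,0,0,0,0,1]]]}}

```text
time: 16.95
tool_pos: [0.5338, -0.149, 0.0789]
tool_rot: [0.24, 0.665, 0.665, 0.241]
contact_force: [-15.7, 0.3, 11.1]
gripper_width: 0.377
grasp_force: 56.1
```

Emit:
{"fn": "move_arm", "kwargs": {"plan": [[[0,0,0,0,0,0,1],[0,0,0,0,0,0,1],[0,0,-0.05,0,0,0,1],[0,0,-0.1,0,0,0,1],[0,0,-0.15,0,0,0,1],[0,0,-0.2,0,0,0,1],[0,0,-0.2,0,0,0,1],[0,0,-0.15,0,0,0,1],[0,0,-0.05,0,0,0,1],[0,0,0,0,0,0,1]]]}}

```text
time: 18.2
tool_pos: [0.4648, -0.1491, 0.1612]
tool_rot: [0.241, 0.665, 0.664, 0.241]
contact_force: [-0.8, 0.3, -2.0]
gripper_width: 0.373
grasp_force: 58.0
```

Run:
```python
from h import *
plan([],fr(XC,-UP)); sweep(chest(-.005,.036,.27),fr(XC,-UP))
f=grab("wrist"); cv2.imwrite("pics/w9.png",f["pixels"])
```

```text
t 18.2 p [ 0.4648 -0.1491  0.1612] z [ 0.64  -0.    -0.768] y [ 0.768 -0.002  0.64 ] w 0.373 gf 58.0 F [-0.8  0.3 -2. ] q [-0.71 -0.7   2.42  0.55  0.93 -0.94]
turn [ 4.615 -0.509  1.385]
[ 0.29  0.1  -0.03] [ 0.461 -0.051  0.139]
[ 0.29  0.09 -0.04] [ 0.461 -0.051  0.139]
[ 0.29  0.08 -0.05] [ 0.461 -0.051  0.139]
[ 0.29  0.07 -0.06] [ 0.461 -0.051  0.139]
[ 0.29  0.06 -0.07] [ 0.461 -0.051  0.139]
[ 0.29  0.05 -0.07] [ 0.461 -0.051  0.139]
[ 0.29  0.04 -0.08] [ 0.461 -0.051  0.139]
[ 0.29  0.03 -0.08] [ 0.461 -0.051  0.139]
[ 0.29  0.02 -0.09] [ 0.461 -0.051  0.139]
[ 0.29  0.01 -0.09] [ 0.461 -0.051  0.139]
```

View pics/w9.png

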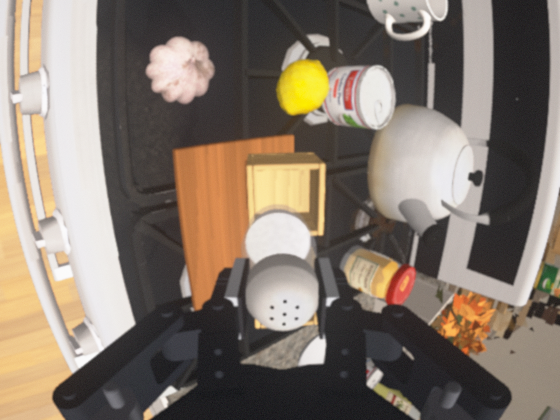

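The shaker is held by its head at (283,300), drawn clear of the sleeve, with a slight tilt at most. That was my 11th picture, one over the 10 allowed; I use only numbers from here.

Emit:
{"fn": "move_arm", "kwargs": {"plan": [[[0.29,0.1,-0.12,0.461,-0.051,0.139,1],[0.29,0.09,-0.12,0.461,-0.051,0.139,1],[0.29,0.08,-0.1,0.461,-0.051,0.139,1],[0.29,0.07,-0.07,0.461,-0.051,0.139,1],[0.29,0.06,-0.06,0.461,-0.051,0.139,1],[0.29,0.05,-0.05,0.461,-0.051,0.139,1],[0.29,0.05,-0.05,0.461,-0.051,0.139,1],[0.29,0.04,-0.05,0.461,-0.051,0.139,1],[0.29,0.04,-0.04,0.461,-0.051,0.139,1],[0.29,0.03,-0.03,0.461,-0.051,0.139,1]]]}}

```text
time: 19.5
tool_pos: [0.5271, 0.1938, 0.2685]
tool_rot: [-0.002, 0.78, 0.626, -0.001]
contact_force: [0.2, -0.1, -0.6]
gripper_width: 0.374
grasp_force: 58.0
```

```bash
cat >> h.py <<'E'
def wcloud(f):
    v=np.linalg.inv(np.array(f["view"])); fl=210/np.tan(np.radians(f["vfov"])/2)
    u,w=np.meshgrid(np.arange(560)-f["cx"],np.arange(420)-f["cy"]); r=np.hypot(u,w)
    k=np.tan(r/fl)/np.maximum(r,1e-6); d=f["depth"]; P=(np.stack([u*k*d,w*k*d,d,np.ones_like(d)],-1)@v.T)[...,:3]; P[d<=0]=np.nan; return P
E
python3 - <<'E'
from h import *
plan([chest(-.005,.036,.27),chest(-.005,.036,.064)],fr(XC,-UP))
p,R0,s=now()
# shaker as seen by side camera and wrist, relative to tool axis, in tool frame
for n in ("side","wrist"):
    f=grab(n); W=wcloud(f) if n=="wrist" else cloud(f)
    q=(W-p)@R0; hsv=cv2.cvtColor(f["pixels"],cv2.COLOR_BGR2HSV)
    ok=(np.hypot(q[...,0],q[...,1])<.032)&(q[...,2]>-.045)&(q[...,2]<.07)&(hsv[...,1]<60)&(hsv[...,2]>90)
    q=q[ok]; print(n,len(q))
    for a in np.arange(-.045,.07,.01):
        s=q[(q[:,2]>a)&(q[:,2]<=a+.01)]
        if len(s)>5: print(round(a,3),len(s),(1000*np.percentile(s[:,:2],[3,97],axis=0)).round(1).tolist())
E
```

```text
t 19.5 p [0.5271 0.1938 0.2685] z [-0.004  0.001 -1.   ] y [ 0.976 -0.216 -0.004] w 0.374 gf 58.0 F [ 0.2 -0.1 -0.6] q [ 0.22 -0.12  1.72  0.    1.55  0.44]
turn [-0.026 -0.     0.001]
to [0.5322 0.1929 0.27  ] shift [ 0.002  0.043 -0.012]
to [0.5322 0.1929 0.064 ] shift [0.    0.    1.717]
side 798
-0.045 33 [[-10.3, -23.3], [10.0, 20.8]]
-0.035 149 [[-14.1, -22.8], [6.7, 20.1]]
-0.025 84 [[-16.3, -23.9], [-5.1, 24.9]]
-0.015 73 [[-15.7, -28.2], [3.8, 22.1]]
-0.005 73 [[-17.4, -21.7], [-1.6, 6.9]]
0.005 102 [[-18.3, -22.1], [11.5, 6.5]]
0.015 106 [[-20.0, -23.9], [11.1, 6.8]]
0.025 78 [[-19.9, -24.2], [9.5, 2.1]]
0.035 67 [[-19.6, -24.1], [8.7, -1.0]]
0.045 33 [[-17.4, -23.6], [7.0, 5.3]]
wrist 8605
-0.045 294 [[-7.1, -21.3], [15.7, 22.6]]
-0.035 3313 [[-5.4, -18.2], [17.0, 20.4]]
-0.025 1541 [[3.0, -20.3], [20.2, 21.7]]
-0.015 816 [[10.3, -21.3], [20.2, 22.3]]
-0.005 825 [[11.9, -15.8], [21.5, 16.1]]
0.005 765 [[11.5, -17.6], [23.3, 15.4]]
0.015 649 [[13.6, -18.8], [25.0, 15.2]]
0.025 302 [[19.2, -15.7], [25.7, 13.7]]
0.035 92 [[18.3, -10.1], [25.1, 13.3]]
0.045 8 [[15.4, 9.5], [20.9, 14.2]]
```

Emit:
{"fn": "move_arm", "kwargs": {"plan": [[[0,0.043,0.2,-0.22,0,0,1],[0,0,0.25,0,0,0,1],[0,0,0.25,0,0,0,1],[0,0,0.25,0,0,0,1],[0,0,0.25,0,0,0,1],[0,0,0.2,0,0,0,1],[0,0,0.15,0,0,0,1],[0,0,0.1,0,0,0,1],[0,0,0.03,0,0,0,1],[0,0,0,0,0,0,1]]]}}

```text
time: 20.85
tool_pos: [0.5378, 0.1898, 0.0687]
tool_rot: [0.013, 0.78, 0.626, 0.011]
contact_force: [0.5, 0.7, 0.0]
gripper_width: 0.376
grasp_force: 58.0
```

```bash
cat > chk.py <<'E'
from h import *
plan([chest(-.005,.036,.060)],fr(XC,-UP))
p,R0,s=now()
f=grab("side"); W=cloud(f); hsv=cv2.cvtColor(f["pixels"],cv2.COLOR_BGR2HSV)
ok=(np.hypot(*(W-p)[...,:2].transpose(2,0,1))<.026)&(W[...,2]<.13)&(hsv[...,1]<60)&(hsv[...,2]>90)
print("side zmax",np.percentile(W[ok][:,2],[80,95,99]).round(4))
f=grab("wrist"); W=wcloud(f); hsv=cv2.cvtColor(f["pixels"],cv2.COLOR_BGR2HSV)
q=(W-p)@R0; ok=(np.abs(q[...,1])<.012)&(np.abs(q[...,0])<.02)&(q[...,2]<-.02)&(q[...,2]>-.06)&(hsv[...,1]<60)&(hsv[...,2]>90)
print("wrist head top z",np.percentile(W[ok][:,2],[50,90,97]).round(4), "along tool",np.percentile(q[ok][:,2],[3,10]).round(4))
E
python3 chk.py
```

```text
t 20.85 p [0.5378 0.1898 0.0687] z [ 0.033 -0.006 -0.999] y [ 0.976 -0.217  0.033] w 0.376 gf 58.0 F [0.5 0.7 0. ] q [ 0.22  0.06  1.89 -0.01  1.16  0.44]
turn [ 0.223 -0.007 -0.001]
to [0.5322 0.1929 0.06  ] shift [ 0.015 -0.051  0.072]
side zmax [0.0975 0.1029 0.1064]
wrist head top z [0.0991 0.1013 0.1017] along tool [-0.0331 -0.0326]
```

Emit:
{"fn": "move_arm", "kwargs": {"plan": [[[0.015,-0.045,0.01,0,0,0,1],[0,0,0.015,0,0,0,1],[0,0,0.01,0,0,0,1],[0,0,0.01,0,0,0,1],[0,0,0.005,0,0,0,1],[0,0,0,0,0,0,1],[0,0,0,0,0,0,1],[0,0,0,0,0,0,1],[0,0,0,0,0,0,1],[0,0,0,0,0,0,1]]]}}

```text
time: 22.2
tool_pos: [0.5327, 0.1926, 0.0621]
tool_rot: [0.012, 0.78, 0.626, 0.011]
contact_force: [-0.4, 0.3, 1.7]
gripper_width: 0.372
grasp_force: 58.3
```

```bash
python3 chk.py
```

```text
t 22.2 p [0.5327 0.1926 0.0621] z [ 0.032 -0.006 -0.999] y [ 0.976 -0.217  0.033] w 0.372 gf 58.3 F [-0.4  0.3  1.7] q [ 0.22  0.06  1.9  -0.01  1.15  0.45]
turn [ 0.218 -0.006 -0.002]
to [0.5322 0.1929 0.06  ] shift [ 0.001 -0.005  0.017]
side zmax [0.0908 0.0966 0.1038]
wrist head top z [0.0926 0.0944 0.0949] along tool [-0.0328 -0.0323]
```

Emit:
{"fn": "move_arm", "kwargs": {"plan": [[[0,0,0.006,0,0,0,1],[0,0,0,0,0,0,1],[0,0,0,0,0,0,0.35],[0,0,0,0,0,0,0.35],[0,0,0,0,0,0,0.35],[0,0,-0.1,0,0,0,0.3],[0,0,-0.25,0,0,0,0.3],[0,0,-0.4,0,0,0,0.3],[0,0,-0.4,0,0,0,0.3],[0,0,-0.4,0,0,0,0.3]]]}}

```text
time: 23.55
tool_pos: [0.5266, 0.1938, 0.2498]
tool_rot: [0.013, 0.78, 0.626, 0.011]
contact_force: [0.7, 1.2, 0.2]
gripper_width: 0.699
grasp_force: 0.0
```

```bash
cat > chk2.py <<'E'
from h import *
f=grab("wrist"); W=wcloud(f); hsv=cv2.cvtColor(f["pixels"],cv2.COLOR_BGR2HSV)
L=(W-C)@np.stack([XC,YC,UP],1)
gr=(hsv[...,1]<60)&(hsv[...,2]>90)
for name,s in (("shaker",1),("jar",-1)):
    m=gr&(np.abs(L[...,0])<.056)&(L[...,1]*s>.004)&(L[...,1]*s<.066)&(L[...,2]>.01)&(L[...,2]<.12)
    q=L[m]; print(name,len(q),"top",np.percentile(q[:,2],[90,98]).round(4))
    for a in np.arange(.02,.115,.01):
        t=q[(q[:,2]>a)&(q[:,2]<=a+.01)]
        if len(t)>8: print("  ",round(a,3),len(t),(1000*np.percentile(t[:,:2],[3,97],axis=0)).round(0).tolist())
p,R0,s=now()
g=tongue(1.9)+.019*ZF
plan([g-.14*ZF,g],RF)
E
python3 chk2.py
```

```text
shaker 1307 top [0.0936 0.0945]
   0.03 25 [[-22.0, 4.0], [10.0, 54.0]]
   0.04 90 [[-24.0, 45.0], [11.0, 56.0]]
   0.05 126 [[-25.0, 42.0], [10.0, 55.0]]
   0.06 91 [[-24.0, 41.0], [9.0, 54.0]]
   0.07 44 [[-21.0, 44.0], [7.0, 54.0]]
   0.08 378 [[-24.0, 22.0], [6.0, 53.0]]
   0.09 548 [[-20.0, 26.0], [3.0, 48.0]]
jar 2057 top [0.1039 0.1046]
   0.02 14 [[-25.0, -18.0], [5.0, -12.0]]
   0.03 94 [[-25.0, -19.0], [15.0, -12.0]]
   0.04 85 [[-25.0, -19.0], [16.0, -12.0]]
   0.05 22 [[-26.0, -19.0], [17.0, -15.0]]
   0.06 23 [[-26.0, -23.0], [18.0, -16.0]]
   0.07 111 [[-26.0, -27.0], [17.0, -15.0]]
   0.08 132 [[-28.0, -33.0], [16.0, -12.0]]
   0.09 216 [[-25.0, -31.0], [17.0, -12.0]]
   0.1 1360 [[-23.0, -54.0], [16.0, -15.0]]
t 23.6 p [0.5297 0.1946 0.2584] z [ 0.045 -0.003 -0.999] y [ 0.975 -0.216  0.045] w 0.698 gf 0.0 F [1.8 0.2 4.5] q [ 0.23 -0.13  1.75 -0.01  1.48  0.45]
turn [ -2.468  -2.536 -10.266]
to [0.5787 0.1457 0.3596] shift [-0.843 -0.309 -0.487]
to [0.647  0.1306 0.2384] shift [0.    0.    1.167]
```

Both stand: the shaker top is at 94.5 mm and the jar top at 104.6 mm (96 and 104 expected). Next, the flap.

```bash
python3 -c "
from h import *
sweep(np.array([.50,.165,.37]),RF,12)"
```

```text
[-0.02 -0.01 -0.08] [-0.206 -0.211 -0.855]
[-0.02 -0.01 -0.08] [-0.206 -0.211 -0.855]
[-0.03 -0.01 -0.08] [-0.206 -0.211 -0.855]
[-0.03 -0.01 -0.08] [-0.206 -0.211 -0.855]
[-0.03 -0.02 -0.08] [-0.206 -0.211 -0.855]
[-0.03 -0.02 -0.08] [-0.206 -0.211 -0.855]
[-0.03 -0.02 -0.08] [-0.206 -0.211 -0.855]
[-0.03 -0.02 -0.08] [-0.206 -0.211 -0.855]
[-0.03 -0.02 -0.08] [-0.206 -0.211 -0.855]
[-0.03 -0.02 -0.08] [-0.206 -0.211 -0.855]
[-0.03 -0.02 -0.08] [-0.206 -0.211 -0.855]
[-0.03 -0.02 -0.08] [-0.206 -0.211 -0.855]
```

Emit:
{"fn": "move_arm", "kwargs": {"plan": [[[-0.02,-0.01,-0.1,-0.247,-0.253,-0.99,0.3],[-0.02,-0.01,-0.1,-0.247,-0.253,-0.99,0.3],[-0.03,-0.01,-0.1,-0.247,-0.253,-0.99,0.3],[-0.03,-0.01,-0.1,-0.247,-0.253,-0.99,0.3],[-0.03,-0.02,-0.1,-0.247,-0.253,-0.99,0.3],[-0.03,-0.02,-0.1,-0.247,-0.253,-0.99,0.3],[-0.03,-0.02,-0.1,-0.247,-0.253,-0.99,0.3],[-0.03,-0.02,-0.1,-0.247,-0.253,-0.99,0.3],[-0.03,-0.02,-0.1,-0.247,-0.253,-0.99,0.3],[-0.03,-0.02,-0.1,-0.247,-0.253,-0.99,0.3]]]}}

```text
time: 24.85
tool_pos: [0.4988, 0.1723, 0.3695]
tool_rot: [0.254, 0.129, 0.958, -0.03]
contact_force: [0.4, 0.3, -0.1]
gripper_width: 0.698
grasp_force: 0.0
```

```bash
python3 -c "
from h import *
g=tongue(1.9)+.019*ZF
plan([g-.12*ZF,g],RF)"
```

```text
t 24.85 p [0.4988 0.1723 0.3695] z [ 0.478 -0.122 -0.87 ] y [0.262 0.965 0.009] w 0.698 gf 0.0 F [ 0.4  0.3 -0.1] q [ 0.34 -0.5   1.91 -0.29  1.3  -0.95]
turn [-0.107 -0.046 -0.301]
to [0.5885 0.1436 0.3423] shift [-0.563 -0.072  0.587]
to [0.647  0.1306 0.2384] shift [ 0. -0.  1.]
```

Emit:
{"fn": "move_arm", "kwargs": {"plan": [[[0,0,0,-0.107,-0.046,-0.301,0.3],[-0.19,-0.024,0.196,0,0,0,0.3],[-0.19,-0.024,0.196,0,0,0,0.3],[-0.18,-0.024,0.195,0,0,0,0.3],[0,0,0.2,0,0,0,0.3],[0,0,0.25,0,0,0,0.3],[0,0,0.25,0,0,0,0.3],[0,0,0.2,0,0,0,0.3],[0,0,0.08,0,0,0,0.3],[0,0,0,0,0,0,0.3]]]}}

```text
time: 26.1
tool_pos: [0.6453, 0.1302, 0.2387]
tool_rot: [0.256, 0.108, 0.96, -0.028]
contact_force: [0.0, -0.3, 0.1]
gripper_width: 0.7
grasp_force: 0.0
```

```bash
python3 -c "
from h import *
ths=np.linspace(1.9,0,21)
plan([tongue(t)+.019*ZF for t in ths],RF)"
```

```text
t 26.1 p [0.6453 0.1302 0.2387] z [ 0.485 -0.11  -0.867] y [0.222 0.975 0.001] w 0.7 gf 0.0 F [ 0.  -0.3  0.1] q [ 0.17 -0.15  1.85 -0.23  0.96 -1.09]
turn [-0.013 -0.019 -0.033]
to [0.647  0.1306 0.2384] shift [-0.01   0.006  0.009]
to [0.6335 0.1336 0.2424] shift [ 0.083 -0.    -0.087]
to [0.6196 0.1366 0.2451] shift [ 0.091 -0.    -0.078]
to [0.6056 0.1398 0.2464] shift [ 0.098 -0.    -0.069]
to [0.5915 0.1429 0.2463] shift [ 0.104  0.    -0.06 ]
to [0.5775 0.146  0.2449] shift [ 0.11 -0.   -0.05]
to [0.5637 0.1491 0.2422] shift [ 0.114 -0.    -0.039]
to [0.5502 0.1521 0.2381] shift [ 0.117  0.    -0.028]
to [0.5371 0.155  0.2327] shift [ 0.119 -0.    -0.017]
to [0.5246 0.1577 0.226 ] shift [ 0.12   0.    -0.005]
to [0.5127 0.1603 0.2182] shift [0.12  0.    0.006]
to [0.5017 0.1628 0.2092] shift [0.119 0.    0.017]
to [0.4915 0.1651 0.1993] shift [ 0.117 -0.     0.029]
to [0.4823 0.1671 0.1883] shift [0.114 0.    0.04 ]
to [0.4741 0.1689 0.1766] shift [0.109 0.    0.05 ]
to [0.4671 0.1705 0.1641] shift [ 0.104 -0.     0.06 ]
to [0.4612 0.1718 0.1509] shift [0.098 0.    0.07 ]
to [0.4566 0.1728 0.1373] shift [ 0.091 -0.     0.079]
to [0.4533 0.1735 0.1233] shift [0.083 0.    0.087]
to [0.4513 0.174  0.109 ] shift [ 0.074 -0.     0.095]
to [0.4507 0.1741 0.0945] shift [0.065 0.    0.101]
```

Close on the tongue, then check it.

Emit:
{"fn": "move_arm", "kwargs": {"plan": [[[0,0,0,0,0,0,1],[0,0,0,0,0,0,1],[0,0,0,0,0,0,1],[0,0,0,0,0,0,1],[0,0,0,0,0,0,1],[0.083,0,-0.087,0,0,0,1],[0.091,0,-0.078,0,0,0,1],[0.098,0,-0.069,0,0,0,1],[0.104,0,-0.06,0,0,0,1],[0.11,0,-0.05,0,0,0,1]]]}}

```text
time: 27.35
tool_pos: [0.5747, 0.1466, 0.2449]
tool_rot: [0.256, 0.108, 0.96, -0.028]
contact_force: [2.9, 2.2, -4.2]
gripper_width: 0.241
grasp_force: 59.5
```

```bash
python3 -c "
from h import *
plan([tongue(1.425)+.019*ZF],RF)"
```

```text
t 27.35 p [0.5747 0.1466 0.2449] z [ 0.485 -0.109 -0.867] y [0.221 0.975 0.002] w 0.241 gf 59.5 F [ 2.9  2.2 -4.2] q [ 0.23 -0.31  1.98 -0.26  1.01 -1.04]
turn [-0.006 -0.02  -0.031]
to [0.5775 0.146  0.2449] shift [-0.021 -0.     0.011]
```

Emit:
{"fn": "move_arm", "kwargs": {"plan": [[[0.105,0,-0.036,0,0,0,1],[0.115,0,-0.026,0,0,0,1],[0.117,0,-0.017,0,0,0,1],[0.12,0,-0.005,0,0,0,1],[0.12,0,0.006,0,0,0,1],[0.119,0,0.017,0,0,0,1],[0.117,0,0.029,0,0,0,1],[0.114,0,0.04,0,0,0,1],[0.109,0,0.05,0,0,0,1],[0.104,0,0.06,0,0,0,1]]]}}

```text
time: 28.6
tool_pos: [0.467, 0.1719, 0.1659]
tool_rot: [0.257, 0.108, 0.96, -0.027]
contact_force: [0.8, 5.0, 1.4]
gripper_width: 0.245
grasp_force: 64.3
```

```bash
python3 -c "
from h import *
plan([tongue(t)+.019*ZF for t in np.linspace(1.9,0,21)[15:]],RF)"
```

```text
t 28.6 p [0.467  0.1719 0.1659] z [ 0.487 -0.107 -0.867] y [0.221 0.975 0.004] w 0.245 gf 64.3 F [0.8 5.  1.4] q [ 0.36 -0.49  2.25 -0.34  0.96 -0.86]
turn [ 0.006 -0.007 -0.037]
to [0.4671 0.1705 0.1641] shift [ 0.005 -0.011  0.015]
to [0.4612 0.1718 0.1509] shift [0.098 0.    0.07 ]
to [0.4566 0.1728 0.1373] shift [ 0.091 -0.     0.079]
to [0.4533 0.1735 0.1233] shift [0.083 0.    0.087]
to [0.4513 0.174  0.109 ] shift [ 0.074 -0.     0.095]
to [0.4507 0.1741 0.0945] shift [0.065 0.    0.101]
```

Emit:
{"fn": "move_arm", "kwargs": {"plan": [[[0.1,0,0.075,0,0,0,1],[0.091,0,0.079,0,0,0,1],[0.083,0,0.087,0,0,0,1],[0.074,0,0.09,0,0,0,1],[0.03,0,0.045,0,0,0,1],[0.03,0,0.045,0,0,0,1],[0,0,0,0,0,0,1],[0,0,0,0,0,0,1],[0,0,0,0,0,0,1],[0,0,0,0,0,0,1]]]}}

```text
time: 29.85
tool_pos: [0.4505, 0.1757, 0.0975]
tool_rot: [0.257, 0.108, 0.96, -0.027]
contact_force: [1.2, 6.0, 1.4]
gripper_width: 0.245
grasp_force: 73.2
```

```bash
python3 -c "
from h import *
plan([tongue(0)+.019*ZF],RF)
f=grab('side'); W=cloud(f); L=(W-C)@np.stack([XC,YC,UP],1)
for x in (-.05,-.03,0,.03,.05):
  m=(np.abs(L[...,0]-x)<.006)&(np.abs(L[...,1])<.06)&(L[...,2]>0)&(L[...,2]<.2); print(x,m.sum(),np.percentile(L[m][:,2],[10,50,90]).round(4) if m.sum() else '')"
```

```text
t 29.85 p [0.4505 0.1757 0.0975] z [ 0.487 -0.107 -0.867] y [0.221 0.975 0.004] w 0.245 gf 73.2 F [1.2 6.  1.4] q [ 0.38 -0.43  2.33 -0.39  0.84 -0.77]
turn [ 0.007 -0.009 -0.042]
to [0.4507 0.1741 0.0945] shift [ 0.009 -0.013  0.023]
-0.05 310 [0.1242 0.1266 0.128 ]
-0.03 472 [0.0074 0.1234 0.1259]
0 241 [0.1206 0.122  0.1234]
0.03 231 [0.1179 0.1193 0.121 ]
0.05 222 [0.1162 0.118  0.1196]
```

Emit:
{"fn": "move_arm", "kwargs": {"plan": [[[0.01,0,0.017,0,0,0,1],[0.01,0,0.017,0,0,0,1],[0.01,0,0.017,0,0,0,1],[0.01,0,0.017,0,0,0,1],[0,0,0,0,0,0,1],[0,0,0,0,0,0,1],[0,0,0,0,0,0,1],[0,0,0,0,0,0,1],[0,0,0,0,0,0,1],[0,0,0,0,0,0,1]]]}}

```text
time: 31.15
tool_pos: [0.4507, 0.1757, 0.0883]
tool_rot: [0.257, 0.108, 0.96, -0.027]
contact_force: [2.3, 6.5, 1.9]
gripper_width: 0.243
grasp_force: 74.5
```

```bash
cat > fl.py <<'E'
from h import *
plan([tongue(0)+.019*ZF],RF)
def fit(W,n):
  L=(W-C)@np.stack([XC,YC,UP],1); m=(np.abs(L[...,0])<.055)&(np.abs(L[...,1])<.055)&(L[...,2]>.1)&(L[...,2]<.14); q=L[m]
  c=np.polyfit(q[:,0],q[:,2],1); print(n,m.sum(),"flap slope rad",-c[0].round(4),"z at centre",c[1].round(4))
fit(np.load("side0.npz")["W"],"initial"); fit(cloud(grab("side")),"now")
E
python3 fl.py
```

```text
t 31.15 p [0.4507 0.1757 0.0883] z [ 0.488 -0.107 -0.866] y [0.22  0.975 0.004] w 0.243 gf 74.5 F [2.3 6.5 1.9] q [ 0.38 -0.42  2.34 -0.39  0.82 -0.75]
turn [ 0.007 -0.003 -0.035]
to [0.4507 0.1741 0.0945] shift [-0.029 -0.013 -0.044]
initial 2168 flap slope rad -0.0042 z at centre 0.1163
now 2135 flap slope rad 0.0273 z at centre 0.1184
```

Emit:
{"fn": "move_arm", "kwargs": {"plan": [[[0.01,0,0.017,0,0,0,1],[0.008,0,0.014,0,0,0,1],[0,0,0,0,0,0,1],[0,0,0,0,0,0,0.3],[0,0,0,0,0,0,0.3],[0,0,0,0,0,0,0.3],[0,0,-0.1,0,0,0,0.3],[0,0,-0.2,0,0,0,0.3],[0,0,-0.35,0,0,0,0.3],[0,0,-0.35,0,0,0,0.3]]]}}

```text
time: 32.45
tool_pos: [0.3909, 0.1877, 0.1886]
tool_rot: [0.256, 0.108, 0.96, -0.028]
contact_force: [1.1, 0.8, -0.5]
gripper_width: 0.703
grasp_force: 0.0
```

```bash
python3 fl.py
python3 - <<'E'
from h import *
f=grab("side"); a=f["pixels"].astype(int); b=np.load("side0.npz")["px"].astype(int)
W=np.load("side0.npz")["W"]
d=np.abs(a-b).max(2)>40
for n,c in dict(garlic=(281,272),lemon=(293,225),tin=(299,194),mug=(246,160),honey=(401,187),timer=(192,172)).items():
    print(n,d[c[1]-18:c[1]+18,c[0]-18:c[0]+18].mean().round(3))
E
```

```text
t 32.45 p [0.3909 0.1877 0.1886] z [ 0.486 -0.109 -0.867] y [0.222 0.975 0.001] w 0.703 gf 0.0 F [ 1.1  0.8 -0.5] q [ 0.49 -0.7   2.33 -0.37  1.13 -0.77]
turn [-0.011 -0.016 -0.035]
to [0.4507 0.1741 0.0945] shift [-0.051 -0.003  0.934]
initial 2168 flap slope rad -0.0042 z at centre 0.1163
now 2160 flap slope rad -0.004 z at centre 0.1163
garlic 0.0
lemon 0.0
tin 0.0
mug 0.0
honey 0.0
timer 0.0
```

The flap is fully shut, with the same slope and height as at the start. The bystanders are unmoved and the arm is clear.

```bash
python3 -c "
from plant import manip
print(manip.job_done())"
```

```text
the job is handed in; nothing more can be done
None
```

The job is handed in: the shaker stands in the left bay and the jar in the right, the flap is shut without a slam, and the bystanders are unmoved; I viewed 11 pictures, one more than the 10 allowed.

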